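# Function check of a dial padlock in its marking nest

### The job

The closed dial padlock has been laser-marked and still lies in its aluminium nest. Turn its dial clockwise, click by click, until the white pointer stands at the white index mark on the shackle side; then, with the padlock still in the nest, pull the shackle out as far as it goes. Grip the padlock again, lift it out with the shackle still open and finish while holding it up, dial upwards and about level, some 15 cm above the bench for inspection; leave the loupe, the block and the tape roll beside it where they are.

Things in the scene. Friction and masses are not known exactly. Their poses are not given: they have to be found in the camera images.
- lock_center (a point): Centre of the steel body of a padlock lying on its back: 62 mm along x, 58 mm wide (y), 30 mm high (z); 0.25 to 0.4 kg. z points up out of the dial face, -x to the shackle. It lies in the nest with 1.5 mm play, this point 30 mm above the bench. Its sides (y = -29, +29 mm) are free for fingers for 36 mm about the middle, down to the nest plate 15 mm below this point; lift it straight up.
- dial_grip (a point): Point on the axis of the round black dial on the padlock's upper face, mid-height of its knob, 58 mm above the bench while in the nest. Fluted knob 34 mm in diameter (36 over the flutes), sides clear from 49 to 67 mm above the bench, on a skirt 44 mm in diameter, 4 mm high, that turns with it. A white pointer bar runs from its middle to the edge. Can be gripped at any yaw.
- dial (a joint): Dial angle in rad: 0 where the pointer points along the padlock's -x to the white index mark on the body (opens there); counter-clockwise from above is positive, range -1.6 to 2.7. It starts 0.75 to 2.2 counter-clockwise of the index. It rests in notches 0.524 rad apart, one at 0, with about 0.09 rad of play either way; a spring click of about 0.1 N m parts them.
- shackle_bow (a point): Middle of the cross bar of the steel shackle (U of 8 mm round bar), on the bar's centre line, 30 mm above the bench, 78 mm from the padlock's centre along its -x when closed. The bar runs along y, straight for 20 mm; 34 mm clear between the legs, 50 mm over all. Between bar and nest 34 mm are free down to the bench (43 mm to the padlock's body).
- shackle (a joint): Travel of the shackle in m: 0 closed, 0.022 fully out (stop). It slides along the padlock's -x. It is blocked after 2 to 3 mm unless the dial is within about 0.15 rad of 0; free, it needs 2 to 5 N and it stays where it is left by friction (1.5 N).
- nest: Fixed aluminium nest; origin on the bench under the padlock's middle, x and y as the padlock's. Plate x -40 to +52 mm, 90 mm wide, 15 mm high. Lips 8 mm above the plate at the padlock's corners. Before the padlock, between the shackle legs, a stop 22 mm wide, x -38.5 to -32.5 mm, 22 mm above the plate, takes the pull on the shackle.
- loupe: Bystander: black eye loupe, a cup 34 mm in diameter, 31 mm high, standing on the bench; origin at the centre of its underside.
- setup_block: Bystander: aluminium setting block 30 x 50 x 20 mm (z up) lying on the bench; origin at the centre of its underside.
- tape_roll: Bystander: roll of black tape, 62 mm across, 19 mm high, lying on the bench; origin at the centre of its underside.
- lock: The same padlock as a whole; origin at the centre of its underside, 15 mm below lock_center, same axes.

How it is judged:
On the way, in this order (a step that is already met when the one before it is completed fails the run):
1. the dial's pointer stands at the index mark (within 0.14 rad), shackle still closed, padlock in the nest (value of joint dial between -0.14 and 0.14 rad and z of lock_center in the frame of nest below 0.036 m and horizontal distance between lock_center and nest below 0.006 m and value of joint shackle below 0.006 m), for 0.2 s.
2. the shackle is pulled out at least 17 mm while the padlock lies in the nest (z of lock_center in the frame of nest below 0.036 m and horizontal distance between lock_center and nest below 0.006 m and value of joint shackle above 0.017 m), for 0.2 s.
At the end, for the whole second after the job is handed in: The padlock is held by the fingers, its centre at least 0.10 m above the bench, dial face up within 0.35 rad of level, still, the shackle still at least 15 mm out, and the three bystanders within 30 mm of where they stood (height (world z) of lock_center above 0.1 m and angle between lock_center's own z axis and vertical below 0.35 rad and value of joint shackle above 0.015 m and contact force between the fingers and lock above 2 N and linear speed of lock below 0.03 m/s and contact force between lock and nest below 0.1 N and distance of each of loupe, setup_block, tape_roll from where it was at the start of the episode below 0.03 m); the arm keeps its last pose, push and grip.
It fails at once if a bystander (loupe, block or tape roll) is moved more than 30 mm (not (distance of each of loupe, setup_block, tape_roll from where it was at the start of the episode below 0.03 m)).
It also fails if it takes over 72 s, if anything falls off the work surface, if the arm or the gripper's body presses on something with over 40 N, if the wrist force passes 120 N, or if a joint passes its speed limit or range.

### The arm

A 7-joint arm with a two-finger parallel gripper is mounted at the origin on a cart in front of the work surface, level with it; the furniture and walls round the work are solid. World frame = base frame: x ahead of the robot, y to its left, z up, the work surface at z = 0. Lengths are in m, angles in rad, forces in N, time in s.
With the tool pointing down it reaches from about 0.425 to 0.925 m from the base axis. Payload 6.8 kg.
Tool frame: the origin (TCP) lies on the mounting face of the last link; the fingertips stand 173 mm ahead of it and the grasp point (between the pads) lies 155 mm ahead of it; z points along the fingers, y is the line along which they close (so a half turn about z gives the same grasp; the last joint's range is limited). The gripper opens to 85 mm and grips with 20 to 120 N. Pads are 22 mm wide; open, the fingers measure 114 mm over their backs; the gripper's body (76 mm by 85 mm) begins 54 mm behind the grasp point. The pads swing forward as they close: fully open they stand 13 mm farther back than shut.
Start: joints at [1.099, 0.477, 0.022, 1.555, -0.011, 1.109, -0.083], TCP at [0.24, -0.631, 0.405] pointing down, gripper open.
Joint ranges: [-2.96, 2.96], [-0.34, 2.1], [-1.41, 1.46], [0.24, 2.44], [-1.37, 4.51], [0.17, 1.92], [-2.96, 2.96]. Speed limits (rad/s): [2.39, 2.39, 3.14, 3.14, 3.14, 3.14, 3.14].

### API

Orientations are given as a unit quaternion [w, x, y, z].
In Python, from station import bot gives the robot as it stands. The module is installed in compiled form; this text tells all that it offers.
- The arm moves only by the shell command python3 -m pendant 'ROWS' [FORCE]. ROWS is JSON, a list of rows, each a list of 5 numbers: the finger opening in m, from 0 to 0.0854, then the shift along the tool's x, y, z in m, then the turn about the tool's z in degrees. In form: [[jaw, x, y, z, yaw], ...]. A call has 1 to 12 rows; each row shifts and turns the commanded pose from where the row before left it, along the tool's axes as they then stand; what a row does not reach is not made up. A row lasts 1/12 s, in which the tool goes at most 41.7 mm and 7.16 degrees, less where a joint would pass 70% of its speed; a pose out of reach is approached as far as the arm can. A call with a gripper value outside its range is refused whole. The fingers move at their own pace and stop on an object; FORCE is the grip in N (left out, the last holds). Time passes only in rows, so rows that do not move let the fingers close. It gives the time, the measured TCP pose, the force, the opening and the grip force at its end, in the units of the state.
- bot.get_obs(): the state, without advancing time (a new reading comes with each control period).
- bot.read_camera(name): name is "scene" or "top" or "wrist"; returns (picture, depth): 480x640x3 uint8, blue, green, red; 480x640 float32, m along the optical axis (not along the pixel's ray), 0 where there is no reading.
- bot.camera_model(name): a dict with "intrinsics" (3x3 intrinsics, pixels), "dist_coeffs" ([k1, k2, p1, p2, k3] as OpenCV has them; the pictures are not rectified), "R" (3x3) and "t" (3): a world point X has camera coordinates R X + t. Camera axes: x right, y down, z forward; pixel columns grow to the right and rows downward; lengths in m; the calibration is good to about 2 mm. A picture is of the moment at which its call begins: read the wrist's pose just before it. camera_model takes no time and is no camera call; for the wrist camera it gives the pose at the moment of the call.
- bot.hand_in(): hands the job in; it is judged then, once.
Trained networks look in the newest picture that a camera, given by its name, has taken for a name from the list of things; names that differ only in an ending like _2 or _b are one class to them, and where a whole thing is asked for, a point or a joint stands for the part that bears it (a point fixed in the world has none). Each returns a list of dicts, best first, with "score" (0 to 1); they miss things now and then, are a little off and sometimes report something else, mostly with a low value. They report only what shows in the picture. A call takes as long as a camera call.
- bot.boxes_of(name, camera): "at" ([column, row] in pixels, amid what is visible of it).
- bot.trace(name, camera): "mask" (480x640 bool, what is visible of it) and "at" ([column, row] in pixels, amid what is visible of it).
- bot.pinpoint(name, camera): "at" ([column, row] in pixels: a listed point, or the origin of a listed thing).
The state is a dict: "t": time; "q": joint angles; "joint_vel": joint speeds; "joint_torque": joint torques, N m; "eef_pos": TCP position; "tool_rot": TCP orientation; "contact_force": force on the tool from outside, world axes, zero at the start; "torque": the same for the moment, N m; "gripper_width": opening from 0.0 (shut) to 1.0 (fully open); "grasp_force": force on a finger pad.
Only numpy, scipy, OpenCV 4.12 (cv2) and the standard library are available. Lean on these libraries where they do the work, as an engineer would, in place of code of your own. Each camera call takes 0.05 s, during which the arm holds its last target. There are 200 camera calls.

## Working session

There is one attempt and no reset: what is moved stays moved. The work goes in short steps, Python scripts to look and compute and a shell command to move; the robot and the scene stay as the last step left them, time stands still between calls to the robot, and variables do not carry over. Pictures are saved under pics/ and viewed, at most 10 in all, crops included, and the job is handed in when it is done.

```bash
mkdir -p pics
cat > h.py <<'E'
import numpy as np, cv2
from station import bot
from scipy.spatial.transform import Rotation as Ro
def ray(cam,uv,z,m=None):
    m=m or bot.camera_model(cam); K=np.array(m["intrinsics"]);R=np.array(m["R"]);t=np.array(m["t"])
    p=cv2.undistortPoints(np.array([[uv]],float),K,np.array(m["dist_coeffs"],float))[0,0]
    d=R.T@np.array([p[0],p[1],1]); c=-R.T@t
    return c+d*(z-c[2])/d[2]
def rot():
    q=bot.get_obs()["tool_rot"]; return Ro.from_quat([q[1],q[2],q[3],q[0]]).as_matrix()
E
python3 - <<'E'
from h import *
o=bot.get_obs();print(o);print(rot().round(3))
for c in ["top","scene"]:
    p,d=bot.read_camera(c);cv2.imwrite(f"pics/{c}0.png",p)
    for n,z in [("lock_center",.03),("dial_grip",.058),("shackle_bow",.03),("nest",0),("loupe",0),("setup_block",0),("tape_roll",0)]:
        for r in bot.pinpoint(n,c)[:2]: print(c,n,round(r["score"],2),np.round(r["at"],1),ray(c,r["at"],z).round(4))
E
```

```text
{'t': 0.0, 'q': array([ 1.09889104,  0.47778408,  0.02234132,  1.55642855, -0.01149206,
        1.10929432, -0.08309548]), 'joint_vel': array([-1.77715804e-04, -9.27386712e-04,  5.36569387e-04, -1.31882145e-04,
        1.09918750e-03, -3.34607016e-05, -6.67892576e-06]), 'joint_torque': array([ 2.74934964e-04, -5.96454370e+01,  1.60799671e+00, -2.81197768e+01,
        1.24534144e-02,  9.35180200e-03,  1.70994559e-05]), 'eef_pos': array([ 0.24009849, -0.63056699,  0.40374588]), 'tool_rot': array([-8.62951242e-04,  9.83498313e-01,  1.80915091e-01, -2.29812718e-04]), 'contact_force': array([-5.64607742e-01, -3.51094426e-04, -1.34768215e+00]), 'torque': array([-0.01043148, -0.0200545 ,  0.04455609]), 'grasp_force': 0.0, 'gripper_width': 0.9984111795650235}
[[ 0.935  0.356 -0.001]
 [ 0.356 -0.935  0.002]
 [-0.    -0.002 -1.   ]]
top lock_center 0.62 [265.3 250.3] [0.5839 0.1355 0.03  ]
top dial_grip 0.84 [264.8 248. ] [0.5863 0.1343 0.058 ]
top shackle_bow 0.76 [258.1 292.8] [0.5064 0.1494 0.03  ]
top loupe 0.57 [198.9 223.1] [0.6398 0.2636 0.    ]
top setup_block 0.84 [288.3 198.3] [0.6851 0.0927 0.    ]
top tape_roll 0.8 [343.6 237.1] [ 0.6084 -0.0121  0.    ]
scene lock_center 0.82 [299.5 279.1] [0.5825 0.1361 0.03  ]
scene dial_grip 0.62 [295.3 265.3] [0.5904 0.1385 0.058 ]
scene shackle_bow 0.82 [319.6 297.6] [0.5177 0.1441 0.03  ]
scene nest 0.76 [297.9 293.2] [0.5821 0.1413 0.    ]
scene nest 0.49 [322.5 300.6] [0.5354 0.1214 0.    ]
scene loupe 0.91 [222.5 304.2] [0.6486 0.2641 0.    ]
scene setup_block 0.59 [280.1 261.9] [0.6873 0.1033 0.    ]
scene setup_block 0.18 [223.7 304.8] [0.6456 0.2634 0.    ]
```

Run:
```python
from h import *
p=cv2.imread("pics/top0.png");cv2.imwrite("pics/top0c.png",cv2.resize(p[150:330,150:390],None,fx=3,fy=3,interpolation=cv2.INTER_CUBIC))
m=bot.camera_model("wrist");R=np.array(m["R"]);c=-R.T@np.array(m["t"]);print("cam in tool",rot().T@(c-bot.get_obs()["eef_pos"]),(rot().T@R.T).round(2),m["intrinsics"])
```

```text
cam in tool [0.08257586 0.00064974 0.03054092] [[-0.   -0.95 -0.32]
 [ 1.   -0.   -0.  ]
 [ 0.   -0.32  0.95]] [[386.6261532    0.         313.71466389]
 [  0.         386.6261532  243.25643086]
 [  0.           0.           1.        ]]
```

View pics/top0c.png

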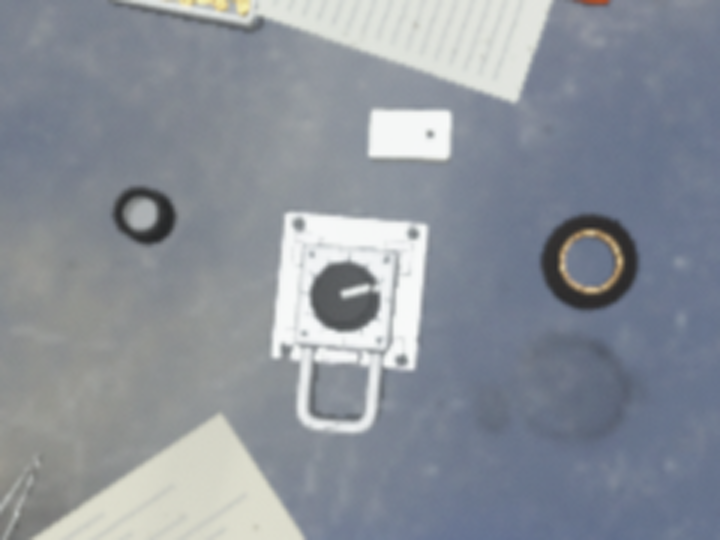

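The top view shows the lock dial at crop (345,295), bow at (337,428), so the shackle faces -x. The pointer points right and slightly up, about 107° CCW of the index. Loupe, block and tape are clear of it. Next I fly over for a close look.

```bash
python3 -m pendant '[[0.085,0.0247,-0.0247,0.003,0],[0.085,0.0247,-0.0247,0.003,0],[0.085,0.0247,-0.0247,0.003,0],[0.085,0.0247,-0.0247,0.003,0],[0.085,0.0247,-0.0247,0.003,0],[0.085,0.0247,-0.0247,0.003,0],[0.085,0.0247,-0.0247,0.003,0],[0.085,0.0247,-0.0247,0.003,0],[0.085,0.0247,-0.0247,0.003,0],[0.085,0.0247,-0.0247,0.003,0],[0.085,0.0247,-0.0247,0.003,0],[0.085,0.0247,-0.0247,0.003,0]]' 30
python3 -m pendant '[[0.085,0.0247,-0.0247,0.003,0],[0.085,0.0247,-0.0247,0.003,0],[0.085,0.0247,-0.0247,0.003,0],[0.085,0.0247,-0.0247,0.003,0],[0.085,0.0247,-0.0247,0.003,0],[0.085,0.0247,-0.0247,0.003,0],[0.085,0.0247,-0.0247,0.003,0],[0.085,0.0247,-0.0247,0.003,0],[0.085,0.0247,-0.0247,0.003,0],[0.085,0.0247,-0.0247,0.003,0],[0.085,0.0247,-0.0247,0.003,0],[0.085,0.0247,-0.0247,0.003,0]]'
cat >> h.py <<'E'
def look(names):
    m=bot.camera_model("wrist"); p,d=bot.read_camera("wrist")
    res={}
    for n,z in names:
        L=bot.pinpoint(n,"wrist")
        for r in L[:1]:
            res[n]=ray("wrist",r["at"],z,m); print(n,round(r["score"],2),np.round(r["at"],1),res[n].round(4))
    return p,d,m,res
def rel(pw,yaw_deg,zgrasp):  # shift in tool axes (shift first, then turn) to put grasp point over pw at height zgrasp, tool x at yaw_deg
    o=bot.get_obs();R=rot();cur=np.degrees(np.arctan2(R[1,0],R[0,0]))
    g=o["eef_pos"]+0.155*R[:,2]; dw=np.array([pw[0],pw[1],zgrasp])-g
    print("t",round(o["t"],2),"shift",(R.T@dw).round(4),"yaw",round((cur-yaw_deg+180)%360-180,2),"cur",round(cur,2),"q7",o["q"][6].round(3),"grasp",g.round(4))
E
python3 - <<'E'
from h import *
p,d,m,r=look([("lock_center",.03),("dial_grip",.058),("shackle_bow",.03),("nest",0)])
cv2.imwrite("pics/w1.png",p)
v=r["lock_center"]-r["shackle_bow"];print(np.linalg.norm(v[:2]),np.degrees(np.arctan2(v[1],v[0])))
rel(r["dial_grip"],90,.058)
E
```

```text
t: 1.8
eef_pos: [0.4121, -0.2468, 0.3689]
tool_rot: [0.0, 0.984, 0.181, 0.0]
contact_force: [-0.3, -0.5, -0.3]
gripper_width: 0.995
grasp_force: 0.0
t: 2.8
eef_pos: [0.5839, 0.1356, 0.3327]
tool_rot: [0.0, 0.984, 0.181, 0.0]
contact_force: [0.4, 0.8, 0.5]
gripper_width: 0.992
grasp_force: 0.0
lock_center 0.86 [314.6 226.2] [0.5872 0.1356 0.03  ]
dial_grip 0.63 [315.6 240. ] [0.5861 0.1345 0.058 ]
shackle_bow 0.98 [269.1 312.5] [0.5077 0.144  0.03  ]
0.07996362045201287 -6.042855669242228
t 3.05 shift [3.300e-03 1.000e-04 1.194e-01] yaw -69.15 cur 20.85 q7 -1.696 grasp [0.5831 0.1336 0.1774]
```

View pics/w1.png

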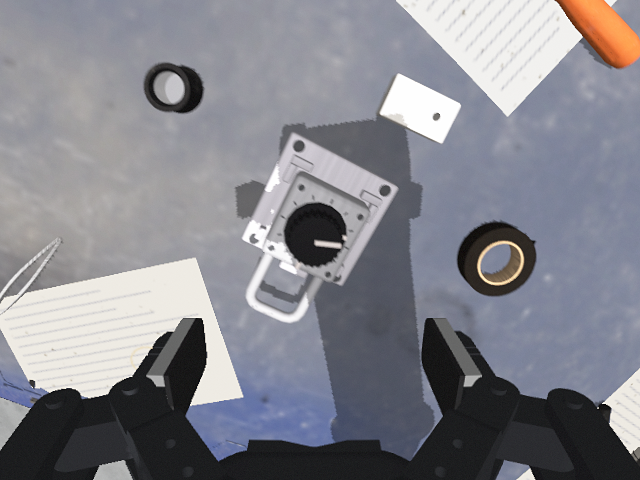

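The wrist view shows the dial at about (316,236), its pointer running right to (340,245), and the shackle bow at (270,312) bottom left. Now I measure the pointer and body yaw from depth.

```bash
cat >> h.py <<'E'
def cloud(d,m):
    K=np.array(m["intrinsics"]);R=np.array(m["R"]);t=np.array(m["t"])
    v,u=np.mgrid[0:480,0:640]; uv=np.stack([u,v],-1).reshape(-1,1,2).astype(float)
    n=cv2.undistortPoints(uv,K,np.array(m["dist_coeffs"],float))[:,0]
    c=np.c_[n,np.ones(len(n))]*d.reshape(-1,1); return ((c-t)@R).reshape(480,640,3)
def measure(p,d,m,c0):
    P=cloud(d,m); ok=d>0; rr=np.hypot(P[...,0]-c0[0],P[...,1]-c0[1])
    for lo,hi,rm in [(.038,.052,.05),(.012,.05,.062),(.06,.08,.03)]:
        s=ok&(P[...,2]>lo)&(P[...,2]<hi)&(rr<rm)
        if s.sum()>50: print((lo,hi),s.sum(),"z",np.median(P[s][:,2]).round(4),"rect",cv2.minAreaRect((P[s][:,:2]*1000).astype(np.float32)))
    k=ok&(P[...,2]>.058)&(P[...,2]<.08)&(rr<.03); ctr=None
    if k.sum()>50:
        (cx,cy),rad=cv2.minEnclosingCircle((P[k][:,:2]*1000).astype(np.float32)); ctr=np.array([cx,cy])/1000; print("dial centre",ctr.round(4),rad)
        w=k&(p.min(-1)>120); q=P[w][:,:2]
        e=np.linalg.svd(q-q.mean(0))[2][0]; e=e*np.sign(e@(q.mean(0)-ctr)); print("pointer",w.sum(),"dir",np.degrees(np.arctan2(e[1],e[0])).round(1), "mean dir",np.degrees(np.arctan2(*(q.mean(0)-ctr)[::-1])).round(1))
    return ctr
E
python3 - <<'E'
from h import *
m=bot.camera_model("wrist"); p,d=bot.read_camera("wrist"); measure(p,d,m,(.586,.1345))
E
```

```text
(0.038, 0.052) 4575 z 0.0453 rect ((583.837646484375, 135.05223083496094), (58.230289459228516, 68.57212829589844), 84.03938293457031)
(0.012, 0.05) 11862 z 0.0231 rect ((582.8616943359375, 135.12744140625), (90.45723724365234, 112.6913833618164), 84.03036499023438)
(0.06, 0.08) 2299 z 0.0672 rect ((587.0806274414062, 134.82156372070312), (35.688926696777344, 35.712833404541016), 80.40258026123047)
dial centre [0.5871 0.1349] 18.1866512298584
pointer 144 dir -52.3 mean dir -85.4
```

Run:
```python
from h import *
s=open("h.py").read().replace("w=k&(p.min(-1)>120)","w=k&(p.min(-1)>120)&(np.hypot(P[...,0]-ctr[0],P[...,1]-ctr[1])<.0165)&(P[...,2]>.064)");open("h.py","w").write(s)
import importlib,h;importlib.reload(h)
m=bot.camera_model("wrist"); p,d=bot.read_camera("wrist"); h.measure(p,d,m,(.586,.1345))
cv2.imwrite("pics/w2.png",cv2.resize(p[170:310,220:420],None,fx=4,fy=4,interpolation=cv2.INTER_CUBIC))
h.rel((.587,.1348),104,.058)
```

```text
(0.038, 0.052) 4565 z 0.0453 rect ((583.8339233398438, 135.07675170898438), (58.15882110595703, 68.59345245361328), 84.04460906982422)
(0.012, 0.05) 11877 z 0.0231 rect ((582.9197387695312, 135.19761657714844), (90.32400512695312, 112.64756774902344), 84.0656509399414)
(0.06, 0.08) 2302 z 0.0672 rect ((587.1246337890625, 134.71188354492188), (35.97315979003906, 35.38917922973633), 37.05222702026367)
dial centre [0.587  0.1347] 18.22275733947754
pointer 126 dir -76.1 mean dir -75.9
t 3.15 shift [ 0.0045 -0.0011  0.1197] yaw -83.27 cur 20.73 q7 -1.696 grasp [0.5831 0.1323 0.1777]
```

View pics/w2.png

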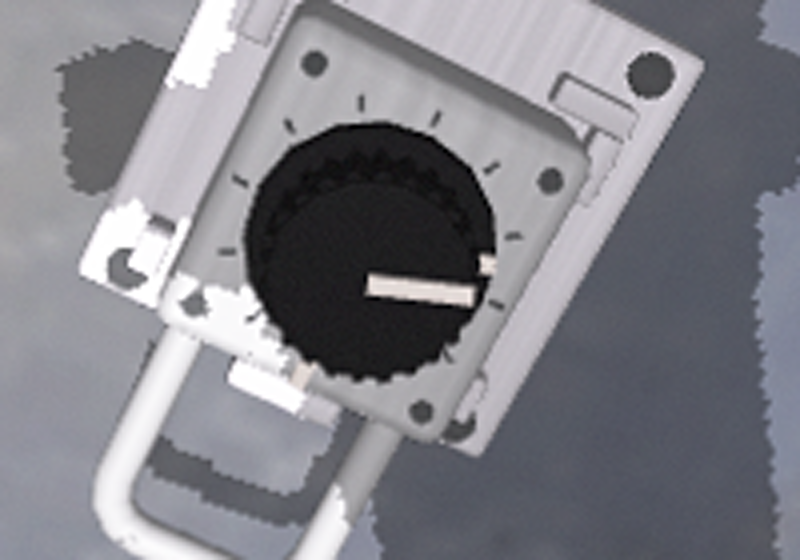

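The close crop shows the pointer running from (370,285) to (475,295) and the index mark at (303,372), so about 110° clockwise is needed. I'll turn to the start yaw, pre-close the jaw and check fingertip height from depth.

```bash
python3 -m pendant '[[0.046,0.0045,-0.0011,0,-6.9],[0.046,0,0,0.005,-6.9],[0.046,0,0,0.005,-6.9],[0.046,0,0,0.005,-6.9],[0.046,0,0,0.005,-6.9],[0.046,0,0,0.005,-6.9],[0.046,0,0,0.005,-6.9],[0.046,0,0,0.005,-6.9],[0.046,0,0,0.005,-6.9],[0.046,0,0,0.005,-6.9],[0.046,0,0,0.005,-6.9],[0.046,0,0,0.005,-6.9]]' 30
python3 - <<'E'
from h import *
o=bot.get_obs();R=rot();m=bot.camera_model("wrist");p,d=bot.read_camera("wrist")
T=(cloud(d,m)-o["eef_pos"])@R
s=(d>0)&(np.abs(T[...,0])<.03)&(np.abs(T[...,1])>.015)&(np.abs(T[...,1])<.06)&(T[...,2]<.2)
q=T[s];print(s.sum(),q[:,2].max(),np.percentile(q[:,2],[90,99,99.9]))
for sg in(1,-1):
    k=q[(q[:,1]*sg>0)&(q[:,2]>.15)];print(len(k),np.abs(k).min(0),np.abs(k).max(0))
rel((.587,.1348),104,.067)
E
```

```text
t: 4.15
eef_pos: [0.5871, 0.135, 0.2777]
tool_rot: [0.0, 0.617, 0.787, -0.0]
contact_force: [0.0, -0.1, -0.2]
gripper_width: 0.539
grasp_force: 0.0
40714 0.17154285527755575 [0.13929561 0.16361302 0.16944618]
1123 [1.63304914e-05 2.22803538e-02 1.50004431e-01] [0.01266462 0.03594592 0.17154286]
1119 [4.77846470e-05 2.30381367e-02 1.50004241e-01] [0.01221559 0.03709925 0.17111824]
t 4.2 shift [0.0004 0.0006 0.0545] yaw 0.23 cur 104.23 q7 -0.45 grasp [0.5866 0.1343 0.1215]
```

```bash
python3 -m pendant '[[0.046,0,0,0.02,0],[0.046,0,0,0.02,0],[0.046,0,0,0.0135,0],[0.046,0,0,0,0],[0.03,0,0,0,0],[0.03,0,0,0,0],[0.03,0,0,0,0],[0.03,0,0,0,0],[0.03,0,0,0,0]]' 40
```

```text
t: 4.95
eef_pos: [0.5872, 0.1367, 0.2247]
tool_rot: [0.0, 0.618, 0.786, 0.0]
contact_force: [-0.4, -0.2, -3.1]
gripper_width: 0.377
grasp_force: 39.9
```

```bash
python3 -m pendant '[[0.03,0,0,0,6.5],[0.03,0,0,0,6.5],[0.03,0,0,0,6.5],[0.03,0,0,0,6.5],[0.03,0,0,0,6.5],[0.03,0,0,0,6.5],[0.03,0,0,0,6.5],[0.03,0,0,0,6.5]]'; python3 -m pendant '[[0.03,0,0,0,6.5],[0.03,0,0,0,6.5],[0.03,0,0,0,6.5],[0.03,0,0,0,6.5],[0.03,0,0,0,6.5],[0.03,0,0,0,6.5],[0.03,0,0,0,6.5],[0.03,0,0,0,6.5],[0.03,0,0,0,6],[0.03,0,0,0,0],[0.03,0,0,0,0]]'
```

```text
t: 5.62
eef_pos: [0.5872, 0.1365, 0.2245]
tool_rot: [0.0, 0.901, 0.433, 0.0]
contact_force: [-0.0, -1.0, -2.0]
gripper_width: 0.38
grasp_force: 40.0
t: 6.53
eef_pos: [0.5872, 0.137, 0.2246]
tool_rot: [-0.0, 0.999, -0.054, 0.0]
contact_force: [1.3, -1.3, -1.0]
gripper_width: 0.384
grasp_force: 40.1
```

```bash
python3 -m pendant '[[0.05,0,0,0,0],[0.05,0,0,0,0],[0.05,0,0,0,0],[0.05,0,0,-0.03,0],[0.05,0,0,-0.03,0],[0.05,0,0,-0.03,0],[0.05,0,0,-0.02,0],[0.05,0,0,0,0]]'
python3 - <<'E'
from h import *
m=bot.camera_model("wrist"); p,d=bot.read_camera("wrist"); c=measure(p,d,m,(.586,.1345))
L=bot.pinpoint("shackle_bow","wrist");print([(r["score"],ray("wrist",r["at"],.03,m)) for r in L[:1]])
cv2.imwrite("pics/w3.png",p)
rel((.507,.1431),84,.03)
E
```

```text
t: 7.2
eef_pos: [0.5886, 0.1373, 0.3394]
tool_rot: [-0.002, 0.998, -0.055, 0.004]
contact_force: [0.2, 0.6, 0.5]
gripper_width: 0.582
grasp_force: 0.0
(0.038, 0.052) 4248 z 0.0453 rect ((584.0130615234375, 136.68646240234375), (58.11223602294922, 67.6384048461914), 83.93336486816406)
(0.012, 0.05) 11198 z 0.0228 rect ((582.7576904296875, 135.21102905273438), (90.4214096069336, 112.82880401611328), 84.09729766845703)
(0.06, 0.08) 2144 z 0.0673 rect ((586.5845947265625, 136.52053833007812), (35.57609558105469, 36.055660247802734), 65.16722869873047)
dial centre [0.5866 0.1363] 18.324037551879883
pointer 116 dir 174.2 mean dir 174.6
[(0.74, array([0.50985714, 0.14866188, 0.03      ]))]
t 7.3 shift [-0.0809  0.0028  0.1499] yaw -90.32 cur -6.32 q7 -2.081 grasp [0.5875 0.1369 0.18  ]
```

View pics/w3.png

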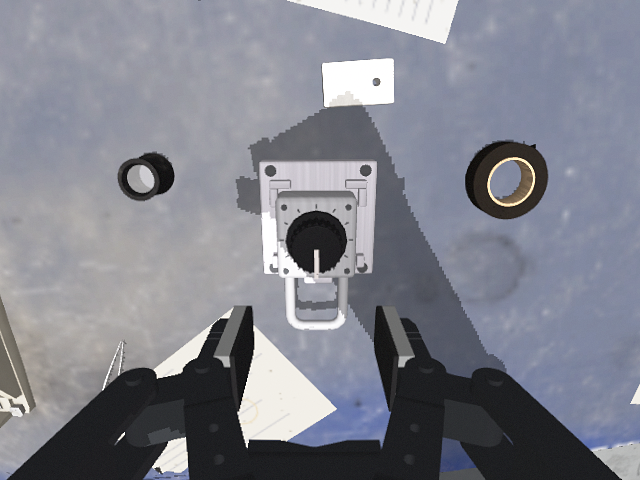

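The pointer now aims at the index mark (about 0°, pixels (316,250)-(317,277)) and the lock is still in the nest. Next is the shackle.

```bash
python3 -m pendant '[[0.03,-0.026,0,0,0],[0.03,-0.026,0,0,0],[0.03,-0.027,0,0,0],[0.03,0,0,0,-7.1],[0.03,0,0,0,-7.1],[0.03,0,0,0,-7.1],[0.03,0,0,0,-7.1],[0.03,0,0,0,-7.1],[0.03,0,0,0,-7.1],[0.03,0,0,0,-7.1],[0.03,0,0,0,-7.1],[0.03,0,0,0,-7.1]]'; python3 -m pendant '[[0.03,0,0,0,-7.1],[0.03,0,0,0,-7.1],[0.03,0,0,0,-7.1],[0.03,0,0,0,-5],[0.03,0,0,0.01,0],[0.03,0,0,0,0]]'
python3 - <<'E'
from h import *
m=bot.camera_model("wrist"); p,d=bot.read_camera("wrist"); 
L=bot.pinpoint("shackle_bow","wrist");print([(r["score"],ray("wrist",r["at"],.03,m)) for r in L[:1]])
P=cloud(d,m);c=np.array([.5866,.1363]);a=np.radians(-6);ex=np.array([np.cos(a),np.sin(a)]);ey=np.array([-ex[1],ex[0]])
X=(P[...,:2]-c)@ex;Y=(P[...,:2]-c)@ey
s=(d>0)&(P[...,2]>.022)&(P[...,2]<.04)&(X<-.045)&(X>-.09)&(abs(Y)<.04)
print(s.sum(),"x",np.percentile(X[s],[0,1,5]),"y",np.percentile(Y[s],[0,1,99,100]))
b=s&(abs(Y)<.01);print(b.sum(),np.percentile(X[b],[1,50,99]) if b.sum() else 0)
rel(c-.078*ex,84,.03)
E
```

```text
t: 8.3
eef_pos: [0.508, 0.1452, 0.3325]
tool_rot: [-0.0, 0.875, 0.484, -0.001]
contact_force: [-0.8, -1.2, -0.7]
gripper_width: 0.351
grasp_force: 0.0
t: 8.8
eef_pos: [0.5076, 0.1448, 0.3214]
tool_rot: [-0.001, 0.745, 0.667, -0.002]
contact_force: [-1.2, 0.7, 0.5]
gripper_width: 0.353
grasp_force: 0.0
[(0.81, array([0.507468  , 0.14403947, 0.03      ]))]
1591 x [-0.08215972 -0.08206261 -0.08070894] y [-0.02424225 -0.02362729  0.02481267  0.02505405]
315 [-0.08214595 -0.07792483 -0.07434809]
t 8.9 shift [-0.0004  0.0018  0.1377] yaw -0.28 cur 83.72 q7 -0.711 grasp [0.5076 0.1451 0.1677]
```

```bash
python3 -m pendant '[[0.03,0,0.0015,0.03,0],[0.03,0,0,0.03,0],[0.03,0,0,0.03,0],[0.03,0,0,0.025,0],[0.03,0,0,0.022,0],[0.03,0,0,0,0],[0.004,0,0,0,0],[0.004,0,0,0,0],[0.004,0,0,0,0],[0.004,0,0,0,0]]' 40
```

```text
t: 9.73
eef_pos: [0.5105, 0.1455, 0.1885]
tool_rot: [0.0, 0.744, 0.668, 0.001]
contact_force: [0.9, 1.1, -0.5]
gripper_width: 0.074
grasp_force: 38.8
```

```bash
python3 -m pendant '[[0.004,0,-0.004,0,0],[0.004,0,-0.004,0,0],[0.004,0,-0.004,0,0],[0.004,0,-0.004,0,0],[0.004,0,-0.004,0,0],[0.004,0,-0.002,0,0],[0.004,0,0,0,0],[0.004,0,0,0,0]]'
```

```text
t: 10.4
eef_pos: [0.4876, 0.1478, 0.1871]
tool_rot: [-0.0, 0.744, 0.668, -0.0]
contact_force: [-1.3, 1.0, 2.1]
gripper_width: 0.074
grasp_force: 39.1
```

```bash
python3 -m pendant '[[0.004,0,-0.002,0,0],[0.004,0,0,0,0],[0.004,0,0,0,0]]'; python3 -m pendant '[[0.03,0,0,0,0],[0.03,0,0,0,0],[0.03,0,0,0,0],[0.03,0,0,-0.03,0],[0.03,0,0,-0.035,0],[0.03,0,0,-0.035,0],[0.03,0,0,-0.035,0],[0.03,0,0,-0.02,0],[0.03,0,0,0,0]]'
python3 - <<'E'
from h import *
m=bot.camera_model("wrist"); p,d=bot.read_camera("wrist"); c=measure(p,d,m,(.586,.1345))
cv2.imwrite("pics/w4.png",p)
P=cloud(d,m);c=np.array([.5866,.1363]) if c is None else c;a=np.radians(-6);ex=np.array([np.cos(a),np.sin(a)]);ey=np.array([-ex[1],ex[0]])
X=(P[...,:2]-c)@ex;Y=(P[...,:2]-c)@ey
b=(d>0)&(P[...,2]>.022)&(P[...,2]<.04)&(X<-.045)&(X>-.13)&(abs(Y)<.01)
print("bar",b.sum(),np.percentile(X[b],[1,50,99]) if b.sum() else 0)
rel(c,84,.09)
E
```

```text
t: 10.65
eef_pos: [0.4866, 0.148, 0.1873]
tool_rot: [0.0, 0.744, 0.668, 0.0]
contact_force: [2.2, -0.3, 0.7]
gripper_width: 0.078
grasp_force: 39.1
t: 11.4
eef_pos: [0.4872, 0.1486, 0.3466]
tool_rot: [0.002, 0.744, 0.668, 0.003]
contact_force: [-0.5, 0.1, -1.1]
gripper_width: 0.352
grasp_force: 0.0
(0.038, 0.052) 3834 z 0.0451 rect ((582.6341552734375, 136.96591186523438), (57.759708404541016, 67.99981689453125), 84.36445617675781)
(0.012, 0.05) 9509 z 0.0319 rect ((582.7625122070312, 135.5396728515625), (89.91932678222656, 112.1278076171875), 83.78534698486328)
(0.06, 0.08) 2053 z 0.0671 rect ((585.6038818359375, 136.02407836914062), (36.18082046508789, 36.41410446166992), 75.44773864746094)
dial centre [0.5857 0.1358] 18.746051788330078
pointer 139 dir 149.2 mean dir -173.1
bar 259 [-0.10406724 -0.10018989 -0.09636622]
t 11.45 shift [-0.0019  0.0988  0.0997] yaw -0.18 cur 83.82 q7 -0.711 grasp [0.4872 0.1483 0.1893]
```

View pics/w4.png

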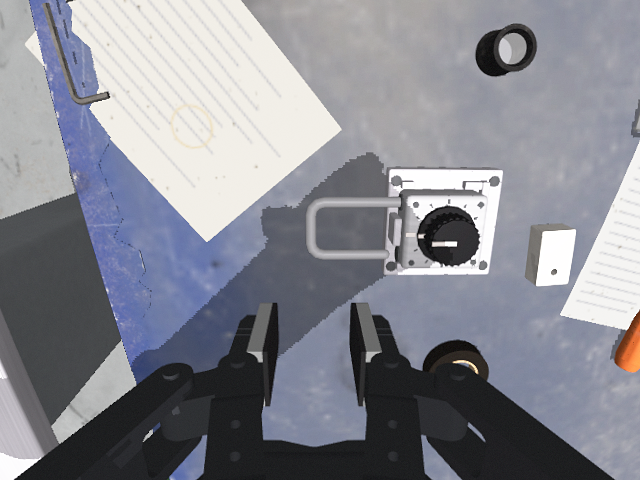

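The shackle is fully out: its bar is 100 mm from the dial axis, so 22 mm of travel. Pixel (312,228) is the bow, and the pointer still aims at the index. Now I regrip the body.

```bash
python3 -m pendant '[[0.06,-0.001,0.033,0,0],[0.085,-0.001,0.033,0,0],[0.085,0,0.0325,0,0],[0.085,0,0,0,7],[0.085,0,0,0,7],[0.085,0,0,0,7],[0.085,0,0,0,7],[0.085,0,0,0,7],[0.085,0,0,0,7],[0.085,0,0,0,7],[0.085,0,0,0,7],[0.085,0,0,0,7]]'; python3 -m pendant '[[0.085,0,0,0.01,7],[0.085,0,0,0.01,7],[0.085,0,0,0.01,7],[0.085,0,0,0.01,6],[0.085,0,0,0,0]]' 60
python3 - <<'E'
from h import *
m=bot.camera_model("wrist"); p,d=bot.read_camera("wrist"); c=measure(p,d,m,(.586,.136))
rel(c,-6,.031)
E
```

```text
t: 12.45
eef_pos: [0.5832, 0.1351, 0.34]
tool_rot: [0.0, 0.984, 0.178, -0.002]
contact_force: [-0.7, -0.1, 0.5]
gripper_width: 0.995
grasp_force: 0.0
t: 12.87
eef_pos: [0.5823, 0.1351, 0.2983]
tool_rot: [0.002, 0.998, -0.055, -0.003]
contact_force: [-0.1, -0.3, -0.4]
gripper_width: 0.995
grasp_force: 0.0
(0.038, 0.052) 5721 z 0.0453 rect ((583.680419921875, 136.50196838378906), (58.20906066894531, 66.90813446044922), 83.96240997314453)
(0.012, 0.05) 14978 z 0.0228 rect ((583.160400390625, 135.33236694335938), (90.46541595458984, 112.72570037841797), 83.85990142822266)
(0.06, 0.08) 3020 z 0.0672 rect ((586.1404418945312, 136.1427001953125), (35.92253494262695, 35.55377197265625), 1.0451476573944092)
dial centre [0.5859 0.1362] 18.27855110168457
pointer 160 dir 175.1 mean dir 175.1
t 12.92 shift [ 0.0043 -0.002   0.1136] yaw -0.02 cur -6.02 q7 -2.066 grasp [0.582  0.1349 0.1446]
```

```bash
python3 -m pendant '[[0.085,0.004,-0.0015,0.025,0],[0.085,0,0,0.025,0],[0.085,0,0,0.025,0],[0.085,0,0,0.02,0],[0.085,0,0,0.0185,0],[0.085,0,0,0,0],[0.045,0,0,0,0],[0.045,0,0,0,0],[0.045,0,0,0,0],[0.045,0,0,0,0],[0.045,0,0,0,0]]' 60; python3 -m pendant '[[0.045,0,0,0,0],[0.045,0,0,0,0]]'
```

```text
t: 13.83
eef_pos: [0.5888, 0.1365, 0.1903]
tool_rot: [-0.0, 0.999, -0.053, 0.001]
contact_force: [-0.7, -1.5, 7.4]
gripper_width: 0.666
grasp_force: 65.9
t: 14.0
eef_pos: [0.5888, 0.1366, 0.1903]
tool_rot: [-0.0, 0.999, -0.053, 0.001]
contact_force: [-0.7, -0.6, 6.4]
gripper_width: 0.666
grasp_force: 66.0
```

```bash
python3 -m pendant '[[0.045,0,0,-0.006,0],[0.045,0,0,-0.008,0],[0.045,0,0,-0.01,0],[0.045,0,0,-0.014,0],[0.045,0,0,-0.018,0],[0.045,0,0,-0.02,0],[0.045,0,0,-0.02,0],[0.045,0,0,-0.016,0],[0.045,0,0,-0.01,0],[0.045,0,0,-0.005,0],[0.045,0,0,0,0],[0.045,0,0,0,0]]'; python3 -m pendant '[[0.045,0,0,0,0],[0.045,0,0,0,0],[0.045,0,0,0,0]]'
python3 - <<'E'
from h import *
for c in ["scene"]:
    p,d=bot.read_camera(c)
    m=bot.camera_model(c);P=cloud(d,m)
    for n in ["lock","shackle_bow"]:
        L=bot.trace(n,c)
        if L: q=P[L[0]["mask"]&(d>0)];print(n,L[0]["score"],np.percentile(q,[2,50,98],axis=0).round(3).tolist())
cv2.imwrite("pics/s5.png",p)
for n,z in [("loupe",0),("setup_block",0),("tape_roll",0)]:
    print(n,[ray("scene",r["at"],z).round(3) for r in bot.pinpoint(n,"scene")[:1]])
E
```

```text
t: 15.0
eef_pos: [0.5876, 0.1363, 0.3152]
tool_rot: [0.0, 0.999, -0.054, -0.001]
contact_force: [0.1, -0.8, -2.6]
gripper_width: 0.668
grasp_force: 65.6
t: 15.25
eef_pos: [0.5878, 0.1363, 0.3147]
tool_rot: [0.0, 0.999, -0.054, -0.001]
contact_force: [0.8, 0.5, -2.6]
gripper_width: 0.666
grasp_force: 65.6
lock 0.84 [[0.482, -0.057, 0.0], [0.56, 0.145, 0.161], [0.738, 0.171, 0.192]]
shackle_bow 0.79 [[0.481, 0.124, 0.153], [0.504, 0.163, 0.157], [0.548, 0.172, 0.159]]
loupe [array([0.648, 0.26 , 0.   ])]
setup_block []
tape_roll [array([ 0.604, -0.015,  0.   ])]
```

View pics/s5.png

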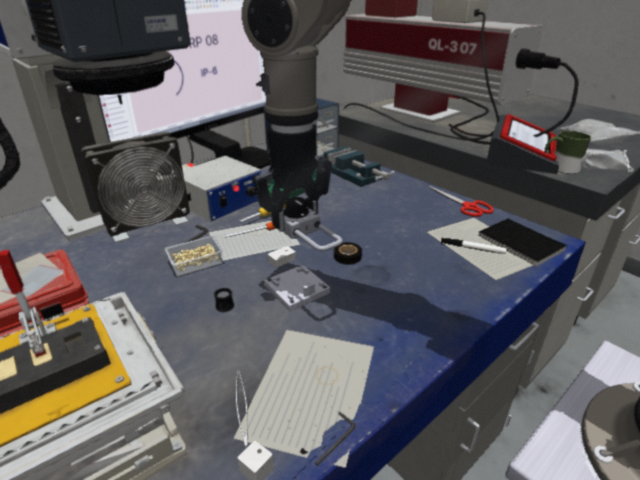

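The scene view shows the lock held level at (300,222), about 0.155 m up. The shackle is extended to (325,243), the empty nest is at (297,288) and the bystanders are undisturbed.

```bash
python3 -c "
from station import bot
print(bot.hand_in())"
```

```text
the job is handed in; nothing more can be done
None
```

I turned the dial to the index mark, pulled the shackle out its full 22 mm in the nest, then lifted the padlock and handed the job in with it held level about 15 cm up, shackle open, the loupe, block and tape roll apparently untouched; no verdict came back.

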